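# Mix a reagent cassette and load it in the reader

## Robot

A 7-joint arm with a two-finger parallel gripper is mounted at the origin on the work surface. World frame = base frame: x ahead of the robot, y to its left, z up, the work surface at z = 0. Lengths are in m, angles in rad, forces in N, time in s.
With the tool pointing down it reaches from about 0.4 to 0.85 m from the base axis. Payload 4.5 kg.
Tool frame: the origin (TCP) lies where the fingers leave the gripper's body, on its centre line; the fingertips stand 64 mm ahead of it and the grasp point (between the pads) lies 45 mm ahead of it; z points along the fingers, y is the direction in which the jaws open and shut (so a half turn about z gives the same grasp; the last joint's range is limited). The gripper opens to 88 mm and grips with 3 to 60 N. Pads are 18 mm wide; open, the fingers measure 123 mm over their backs; the gripper's body (75 mm by 187 mm) begins 45 mm behind the grasp point.
Start: joints at [-1.103, 0.689, -0.195, 1.565, 0.157, 0.902, -0.215], TCP at [0.263, 0.567, 0.303] pointing down, gripper open.
Joint ranges: [-3.01, 3.01], [-0.46, 2.08], [-1.47, 1.51], [0.13, 2.56], [-1, 4.14], [0.04, 2.09], [-2.66, 2.66]. Speed limits (rad/s): [2.57, 2.57, 3.14, 3.14, 3.14, 3.14, 3.14].

## Interface

Orientations are given as a unit quaternion [x, y, z, w].
In Python, from plant import monitor, snapshot, workorder, finder gives the robot as it stands.
- The arm moves only by the tool carry_out, never from a script. Its argument "motion" is one flat list of numbers, 6 for each row, row after row: the shift along the tool's x, y, z in cm, then the turn, a rotation vector about the tool's x, y, z in rad. In form: [x, y, z, rx, ry, rz, x, y, z, rx, ry, rz, ...]. A call has 1 to 8 rows; each row shifts and turns the commanded pose from where the row before left it, along the tool's axes as they then stand; what a row does not reach is not made up. A row lasts 1/8 s, in which the tool goes at most 62.5 mm and 10.7 degrees, less where a joint would pass 70% of its speed; a pose out of reach is approached as far as the arm can. A call with a gripper value outside its range is refused whole. "hand" is the finger opening in cm, from 0 to 8.81, set as the call begins (left out, the last holds). The fingers move at their own pace and stop on an object; "grip_force" is the grip in N (left out, the last holds). Time passes only in rows, so rows that do not move let the fingers close. It gives the time, the measured TCP pose, the force and the opening at its end, in the units of the state.
- monitor.get_state(): the state, without advancing time (a new reading comes with each control period).
- snapshot(name): name is "scene" or "top" or "wrist"; returns a dict with "frame" (420x560x3 uint8, red, green, blue), "range_z" (420x560 float32, m along the optical axis (not along the pixel's ray), 0 where there is no reading), "fx", "fy", "cx", "cy" (pixels), "rvec" (rotation vector, rad) and "tvec" (3), from world to camera coordinates, as OpenCV has them; the wrist camera has in their place "hand_eye" (4x4, takes a point from camera to tool coordinates, whose origin is the TCP and whose axes are the flange's). Camera axes: x right, y down, z forward; pixel columns grow to the right and rows downward; lengths in m; the calibration is good to about 2 mm. A picture is of the moment at which its call begins: read the wrist's pose just before it.
- workorder.finish_job(): hands the job in, once; it reports no verdict.
Trained networks look in a picture, given as the dict that the camera call returned (one of the last four; its "shot" number tells which), for a name from the list of things; names that differ only in an ending like _2 or _b are one class to them, and where a whole thing is asked for, a point or a joint stands for the part that bears it (a point fixed in the world has none). Each returns a list of dicts, best first, with "p" (0 to 1); they miss things now and then, are a little off and sometimes report something else, mostly with a low value. They report only what shows in the picture. A call takes as long as a camera call. They do not tell look-alikes from the thing itself.
- finder.masks_of(picture, thing): "pixels" (420x560 bool, what is visible of it) and "extent" ([left, top, right, bottom] in pixels, round what is visible of it).
The state is a dict: "clock": time; "q": joint angles; "qd": joint speeds; "joint_torque": joint torques, N m; "tool_pos": TCP position; "eef_rot": TCP orientation; "contact_force": force on the tool from outside, world axes, zero at the start; "moment": the same for the moment, N m; "opening": opening from 0.0 (shut) to 1.0 (fully open).
Only numpy, scipy, OpenCV 4.12 (cv2) and the standard library are available. Lean on these libraries where they do the work, as an engineer would, in place of code of your own. Each camera call takes 0.05 s, during which the arm holds its last target. There are 200 camera calls.

## Task

Take the orange-handled cassette out of the rack, where it is stored handle-inwards under the glass shelf, and press it, held flat, down on the touch mixer until the sprung plate is fully down, keeping it there for about a second. Then load it into the reader: orange-banded nose first under the hood, pushed fully home against the stop, with its handle sticking out towards you, and let go. Do not disturb the other two cassettes or the other things on the bench.

Things in the scene. Friction and masses are not known exactly. Their poses are not given: they have to be found in the camera images.
- cassette_center (a point): Centre of the 120 (x) x 40 (y) x 34 mm (z) white body of the cassette to load, half-way up; orange band round the last 37 mm of its nose. Axes: x towards the nose (at +60 mm), z up. Handle from x = -60 to -105 mm. 0.11 to 0.23 kg. At the start it lies in one of the rack's three lanes, nose towards the robot, only 50 mm at the nose clear of the glass shelf.
- cassette_handle (a point): Middle of the cassette's orange blade handle, 82.5 mm behind the body's centre (-x), 17 mm above the underside. The blade is 45 mm long, 14 mm wide and 34 mm high, on the centre line, flush with the body above and below. Axes as the cassette's.
- cassette: The same orange cassette; origin at the centre of the underside of its 120 mm body, axes as above.
- rack: Fixed aluminium rack; origin at the centre of its underside, x inwards, open front to -x. Floor 12 mm up, x -75 to 95, 200 mm wide. Lanes at y = -70, 0, 70 mm, 46 mm wide between ribs from x = -30 on. A clear shelf (underside 52, top 57 mm up) covers x = -30 to 95. Noses stand at x = -80; draw a cassette straight out along -x by 115 mm to free its handle of the shelf.
- mixer_top (a point): Centre of the upper face of the touch mixer's round black rubber plate: 90 mm diameter, 72 mm above the bench when up; it moves with the plate. Below it is a fixed round white housing of 100 mm diameter. z up.
- mixer_plate (a joint): Travel of the mixer's sprung plate: 0 = up, 0.006 m = fully down. Starts to yield at about 3.5 N, fully down at about 9 N; it carries a cassette's weight without sinking and springs up again when let go.
- reader_home (a point): Where the cassette's centre is when fully home in the reader, 17 mm above the channel's level floor (floor 22 mm above the bench, from x = -70 to the stop at +60 mm). Axes: x inwards (direction of insertion, away from the robot), z up. At home the handle is wholly outside, in front of the mouth, over the bench.
- reader: The fixed white reader, 130 mm wide; origin on the bench below reader_home, same axes. Channel 44 mm wide; side walls 18 mm high from x = -60 mm, flared mouth from -78 to -60, ramp up to the floor from -88. The hood from x = -30 on leaves 41 mm of height above the channel's floor; its top is 73 mm above the bench. Housing 118 mm high from x = 25 to 100. Stop at x = 60.
- spare_a_center (a point): Centre of the body of the spare cassette with grey handle and band; same shape as the orange one, in another lane of the rack. Leave alone.
- spare_b_center (a point): The same for the spare cassette with blue handle and band. Leave alone.
- amber: Bystander: amber bottle, blue cap, 58 mm diameter, 150 mm high; origin at the centre of its base.
- beaker: Bystander: glass beaker, 60 mm diameter, 85 mm high; origin at the centre of its base.
- jar: Bystander: white jar, 54 mm diameter, 55 mm high; origin at the centre of its base.
- tall: Bystander: tall white bottle with red cap, 54 mm diameter, 170 mm high; origin at the centre of its base.
- vial: Bystander: squat amber jar with a black cap, 46 mm diameter, 50 mm high; origin at the centre of its base.
Not all that is in view belongs to the job. Leave any purple or yellow look-alike of the reader alone.

How it is judged:
On the way:
1. the cassette, held level by the gripper, presses the mixer's plate fully down (5 mm or more of its 6 mm travel) (value of joint mixer_plate above 0.005 m and contact force between cassette and mixer_plate above 2 N and contact force between the fingers and cassette above 1 N and angle between cassette_center's own z axis and vertical below 0.15 rad), for 0.8 s.
At the end, for the whole second after the job is handed in: The orange cassette rests level in the reader's channel, let go, nose inwards and handle out: its centre within 6 mm of home along the channel, 4 mm sideways and in height, within 0.08 rad of the channel's direction (x of cassette_center in the frame of reader_home between -0.006 and 0.006 m and y of cassette_center in the frame of reader_home between -0.004 and 0.004 m and z of cassette_center in the frame of reader_home between -0.004 and 0.004 m and angle between the x axis of cassette_center and the x axis of reader_home, either way round below 0.08 rad and angle between cassette_center's own z axis and vertical below 0.08 rad and x of cassette_handle in the frame of reader_home below -0.07 m and linear speed of cassette below 0.01 m/s); the robot touches nothing.
It fails at once if a spare cassette moved by more than 20 mm (distance of any of spare_a_center, spare_b_center from where it was at the start of the episode above 0.02 m).
It fails at once if another thing on the bench moved by more than 20 mm or tipped over (distance of any of amber, beaker, jar, tall, vial from where it was at the start of the episode above 0.02 m or angle between any of amber, beaker, jar, tall, vial's own z axis and vertical above 0.5 rad).
It also fails if it takes over 72 s, if anything falls off the work surface, if the arm or the gripper's body presses on something with over 40 N, if the wrist force passes 120 N, or if a joint passes its speed limit or range.

## Working session

There is one attempt and no reset: what is moved stays moved. The work goes in short steps, Python scripts to look and compute and a tool call to move; the robot and the scene stay as the last step left them, time stands still between calls to the robot, and variables do not carry over. Pictures are saved under pics/ and viewed, about 8 in all and at most 12, crops included, and the job is handed in when it is done.

Besides the shell and the picture viewer there is one more tool, called after "Request:" as name(argument=value, ...) on one line, values as JSON. carry_out: Moves the arm, as the interface text tells. Its arguments: {"type":"object","properties":{"motion":{"type":"array"},"hand":{"type":"number"},"grip_force":{"type":"number"}},"required":["motion"]}

```bash
mkdir -p pics
cat > h.py <<'E'
import numpy as np, cv2
from scipy.spatial.transform import Rotation as R
from plant import monitor, snapshot, workorder, finder
def cloud(s, st=None):
    z=s["range_z"]; v,u=np.mgrid[0:z.shape[0],0:z.shape[1]]
    c=np.stack([(u-s["cx"])/s["fx"]*z,(v-s["cy"])/s["fy"]*z,z],-1)
    if "hand_eye" in s:
        T=np.array(s["hand_eye"]); t=c@T[:3,:3].T+T[:3,3]
        w=R.from_quat(st["eef_rot"]).apply(t.reshape(-1,3)).reshape(t.shape)+st["tool_pos"]
    else:
        M=R.from_rotvec(np.ravel(s["rvec"])).as_matrix(); w=(c-np.ravel(s["tvec"]))@M
    w[z<=0]=np.nan
    return w
def save(s,n): cv2.imwrite("pics/"+n,s["frame"][:,:,::-1])
E
python3 - <<'E'
from h import *
st=monitor.get_state(); print(st)
for n in("scene","top"):
    s=snapshot(n); save(s,n+"0.png"); w=cloud(s); np.save(n+".npy",w); np.save(n+"_f.npy",s["frame"])
    for t in["cassette","rack","mixer_top","reader","amber","beaker","jar","tall","vial"]:
        for d in finder.masks_of(s,t)[:3]:
            p=w[d["pixels"]]; p=p[~np.isnan(p[:,0])]
            if len(p): print(n,t,round(d["p"],2),d["extent"],np.median(p,0).round(3),np.percentile(p,2,axis=0).round(3),np.percentile(p,98,axis=0).round(3))
E
```

```text
{'clock': 0.0, 'q': array([-1.10318419,  0.6899766 , -0.19451438,  1.56632709,  0.15730129,
        0.90250869, -0.21509799]), 'qd': array([ 1.40182152e-03, -2.83784749e-04, -1.28652841e-03,  7.54573770e-04,
       -1.21801013e-03, -1.34594455e-04,  9.36738383e-05]), 'joint_torque': array([ 4.91746014e-04, -5.27564156e+01, -1.26620583e+00, -1.53433979e+01,
       -5.24853403e-02,  6.46597429e-03,  1.71063621e-04]), 'tool_pos': array([0.262531  , 0.5666249 , 0.30191906]), 'eef_rot': array([ 2.15167414e-01,  9.76576750e-01, -9.04626660e-04, -1.30181067e-04]), 'contact_force': array([ 0.18677526, -0.00407427,  0.69081144]), 'moment': array([0.01304743, 0.03486429, 0.00281031]), 'opening': 1.002354745902636}
scene cassette 0.58 [401.3, 263.8, 424.8, 280.0] [0.556 0.263 0.048] [0.537 0.243 0.042] [0.575 0.283 0.051]
scene rack 0.76 [353.0, 268.1, 465.0, 356.9] [0.671 0.282 0.058] [0.582 0.183 0.006] [0.719 0.376 0.061]
scene rack 0.68 [405.3, 265.6, 426.7, 280.5] [0.556 0.263 0.048] [0.535 0.242 0.028] [0.575 0.283 0.051]
scene rack 0.48 [434.7, 273.3, 458.8, 283.0] [0.547 0.332 0.048] [0
[... 1947 characters left out ...]
84.5] [0.616 0.048 0.103] [0.597 0.026 0.005] [0.647 0.079 0.152]
top jar 0.63 [114.3, 186.0, 133.1, 209.8] [0.55  0.331 0.046] [0.527 0.315 0.018] [0.576 0.354 0.051]
top jar 0.55 [274.0, 259.4, 297.5, 279.8] [ 0.37  -0.089  0.055] [ 0.348 -0.113  0.026] [ 0.391 -0.067  0.059]
top tall 0.6 [235.4, 116.1, 256.6, 149.1] [0.698 0.011 0.113] [ 0.683 -0.011  0.019] [0.729 0.037 0.172]
top tall 0.5 [166.7, 178.0, 187.1, 201.1] [0.567 0.196 0.046] [0.544 0.177 0.015] [0.595 0.218 0.05 ]
top vial 0.53 [195.0, 264.9, 212.0, 283.0] [0.362 0.114 0.05 ] [0.342 0.097 0.011] [0.382 0.136 0.054]
top vial 0.32 [320.9, 114.8, 385.1, 199.1] [ 0.655 -0.253  0.075] [ 0.558 -0.322  0.016] [ 0.733 -0.184  0.122]
```

Run:
```python
import cv2
a=cv2.imread("pics/top0.png")[90:350,80:470]; cv2.imwrite("pics/topc.png",cv2.resize(a,None,fx=2.05,fy=2.05,interpolation=cv2.INTER_CUBIC))
b=cv2.imread("pics/scene0.png")[150:380,110:490]; cv2.imwrite("pics/scenec.png",cv2.resize(b,None,fx=2.1,fy=2.1,interpolation=cv2.INTER_CUBIC))
```

```text
(no output)
```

View pics/topc.png

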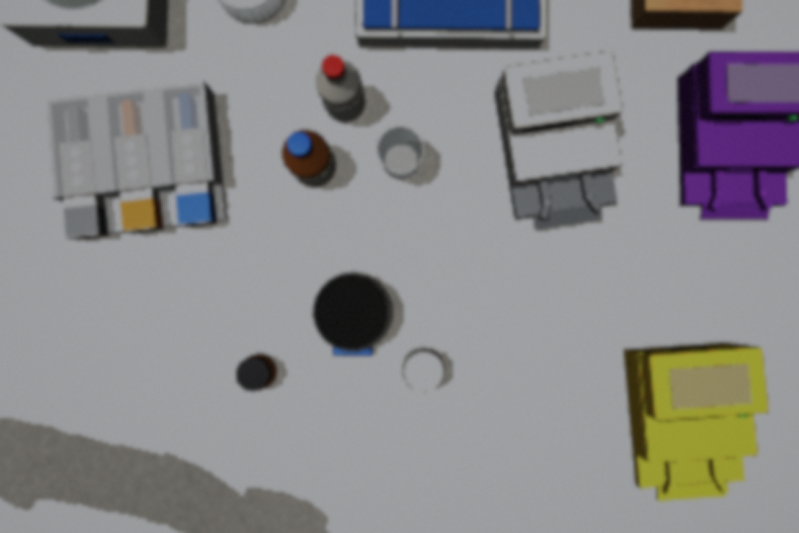

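View pics/scenec.png

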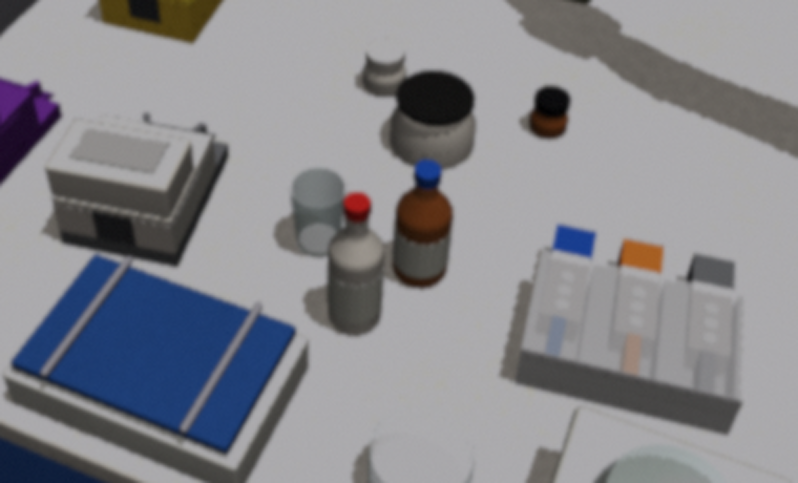

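The top view shows the rack at the left, with the grey, orange and blue noses at about (82,217), (138,210) and (195,207), so the orange one is in the middle lane. The black mixer is at (352,311) and the white reader at (565,140). The purple and yellow readers are decoys. The scene view agrees. Next I'll fit the rack and reader yaw.

```bash
cat >> h.py <<'E'
def rows(p,az,st=None):
    """shift in current tool axes (cm) to put TCP at p; turn about tool z to bring tool x to azimuth az (deg)"""
    st=st or monitor.get_state(); r=R.from_quat(st["eef_rot"]); m=r.as_matrix()
    a0=np.degrees(np.arctan2(m[1,0],m[0,0])); d=(az-a0+180)%360-180
    print("tcp",np.round(st["tool_pos"],4),"az",round(a0,2),"tilt",np.round(m[:2,2],4),"q7",round(st["q"][6],2),"t",round(st["clock"],2))
    print("shift cm",(r.inv().apply(np.array(p)-st["tool_pos"])*100).round(2),"rz",round(-np.radians(d),3))
E
python3 - <<'E'
from h import *
def rect(w,f,box,zlo,zhi,col=None):
    (x0,x1),(y0,y1)=box; m=(w[...,0]>x0)&(w[...,0]<x1)&(w[...,1]>y0)&(w[...,1]<y1)&(w[...,2]>zlo)&(w[...,2]<zhi)
    if col is not None: m&=col(f.astype(int))
    p=w[m]; c,s,a=cv2.minAreaRect((p[:,:2]*1000).astype(np.float32)); return len(p),np.round(c,1),np.round(s,1),round(a,1),p[:,2].mean().round(4)
for n in("top","scene"):
    w=np.load(n+".npy"); f=np.load(n+"_f.npy")
    ora=lambda f:(f[...,0]-f[...,2]>60)
    print(n,"orange",rect(w,f,((.5,.6),(.2,.3)),.044,.06,ora))
    print("rackshelf",rect(w,f,((.5,.8),(.12,.45)),.054,.075))
    print("hood+housing",rect(w,f,((.5,.85),(-.36,-.14)),.068,.078))
    print("housing",rect(w,f,((.5,.85),(-.36,-.14)),.113,.13))
    print("plate",rect(w,f,((.35,.52),(-.08,.08)),.068,.08))
rows([.57,.263,.30],187)
E
```

```text
top orange (202, array([555.2, 265.8]), array([34.5, 40. ]), 8.1, np.float64(0.0469))
rackshelf (4015, array([688.9, 298.2]), array([213.4, 228.6]), 7.4, np.float64(0.058))
hood+housing (1631, array([ 722.6, -244.1]), array([218.7, 249.8]), 87.4, np.float64(0.0724))
housing (1650, array([ 699.8, -248.8]), array([ 76.2, 130.3]), 9.2, np.float64(0.1189))
plate (1043, array([438.1,  -1.3]), array([88.1, 86.1]), 0.8, np.float64(0.0725))
scene orange (232, array([554.7, 263.7]), array([38.8, 39.9]), 6.0, np.float64(0.0478))
rackshelf (5237, array([646.9, 276.1]), array([130.7, 200.2]), 7.9, np.float64(0.0583))
hood+housing (1404, array([ 724.5, -249.1]), array([219.4, 250.2]), 89.5, np.float64(0.0717))
housing (1604, array([ 700.9, -250.3]), array([ 77.9, 129.8]), 10.0, np.float64(0.1201))
plate (786, array([438.8,  -3.8]), array([91.8, 88.3]), 27.4, np.float64(0.0736))
tcp [0.2627 0.5671 0.3028] az 155.14 tilt [0.     0.0001] q7 -0.22 t 1.0
shift cm [-40.67 -14.68   0.27] rz -0.556
```

Request:
carry_out(motion=[-5,-1.8,0,0,0,0,-5,-1.8,0,0,0,0,-5,-1.8,0,0,0,0,-5,-1.8,0,0,0,0,-5,-1.8,0,0,0,0,-5,-1.8,0,0,0,0,-5,-1.8,0,0,0,0,-5,-1.8,0,0,0,0], hand=5.2)

```text
clock: 2.0
tool_pos: [0.5663, 0.2671, 0.3029]
eef_rot: [0.215, 0.977, 0.0, 0.0]
contact_force: [1.0, 0.4, -0.1]
opening: 0.594
```

Request:
carry_out(motion=[0,0,2,0,0,-0.14,0,0,2,0,0,-0.14,0,0,2,0,0,-0.14,0,0,2,0,0,-0.14,0,0,0,0,0,0,0,0,0,0,0,0])

```text
clock: 2.75
tool_pos: [0.5655, 0.2686, 0.2234]
eef_rot: [-0.062, 0.998, 0.0, 0.001]
contact_force: [0.8, 0.2, -0.3]
opening: 0.587
```

Run:
```python
from h import *
st=monitor.get_state(); s=snapshot("wrist"); save(s,"w1.png"); w=cloud(s,st)
f=s["frame"].astype(int); m=(f[...,0]-f[...,2]>60)&(w[...,2]>.043)&(w[...,2]<.055)&(abs(w[...,0]-.555)<.06)&(abs(w[...,1]-.264)<.04)
p=w[m]; print(len(p),cv2.minAreaRect((p[:,:2]*1000).astype(np.float32)),p[:,2].mean())
np.save("w1.npy",w)
rows([.555,.264,.15],187.7)
```

```text
2349 ((557.6019287109375, 266.8290710449219), (36.44309616088867, 40.378902435302734), 7.948801040649414) 0.0457623816565463
tcp [0.5656 0.2688 0.2237] az -172.88 tilt [0.0016 0.0009] q7 0.84 t 2.8
shift cm [ 1.12 -0.35  7.37] rz -0.01
```

View pics/w1.png

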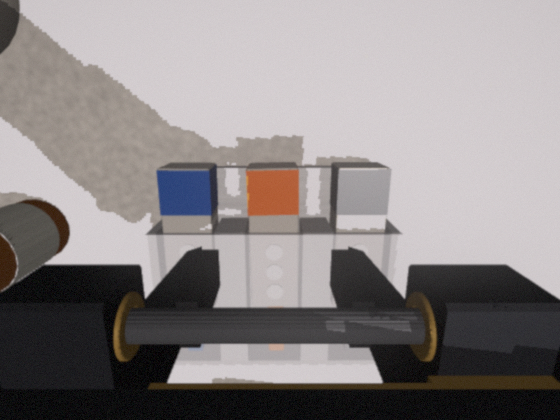

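The wrist view shows the blue, orange and grey noses at (188,190), (273,190) and (360,190), with the fingers straddling the orange one. I'll correct the position by about 1 cm, descend and grip.

Request:
carry_out(motion=[0.9,-0.2,3,0,0,-0.014,0,0,3,0,0,0,0,0,3,0,0,0,0,0,2,0,0,0,0,0,1.5,0,0,0,0,0,1.8,0,0,0,0,0,0,0,0,0])

```text
clock: 3.68
tool_pos: [0.5559, 0.2649, 0.0786]
eef_rot: [-0.07, 0.998, -0.0, -0.001]
contact_force: [-0.5, 0.4, -0.5]
opening: 0.591
```

Request:
carry_out(motion=[0,0,0,0,0,0,0,0,0,0,0,0,0,0,0,0,0,0,0,0,0,0,0,0], hand=3, grip_force=55)

```text
clock: 4.18
tool_pos: [0.5569, 0.2655, 0.0804]
eef_rot: [-0.07, 0.998, 0.0, 0.001]
contact_force: [-1.1, -0.3, 2.9]
opening: 0.45
```

Request:
carry_out(motion=[0,0,-0.2,0,0,0,2,0,0,0,0,0,3,0,0,0,0,0,3,0,0,0,0,0,3,0,0,0,0,0,2,0,0,0,0,0,0,0,0,0,0,0])

```text
clock: 5.05
tool_pos: [0.426, 0.2469, 0.0816]
eef_rot: [-0.071, 0.997, -0.001, -0.001]
contact_force: [-0.5, -0.3, -0.9]
opening: 0.449
```

Request:
carry_out(motion=[0.5,0,0,0,0,0,0,0,-3,0,0,0,0,0,-4,0,0,0,0,0,-4,0,0,0,0,0,-3,0,0,0,0,0,0,0,0,0])

```text
clock: 5.8
tool_pos: [0.4245, 0.2468, 0.2236]
eef_rot: [-0.069, 0.998, 0.001, 0.002]
contact_force: [-0.3, -0.7, -3.0]
opening: 0.447
```

Run:
```python
from h import *
s=snapshot("scene"); save(s,"s2.png"); a=s["frame"][130:360,250:490,::-1]; cv2.imwrite("pics/s2c.png",cv2.resize(a,None,fx=2.5,fy=2.5))
# lane clearance and target
p=np.array([.438,-.002]); rows([p[0]+.02,p[1],.215],9.6)
```

```text
tcp [0.4238 0.2463 0.2222] az -172.06 tilt [0.002  0.0014] q7 0.67 t 5.85
shift cm [  0.04 -25.06   0.69] rz 3.113
```

View pics/s2c.png

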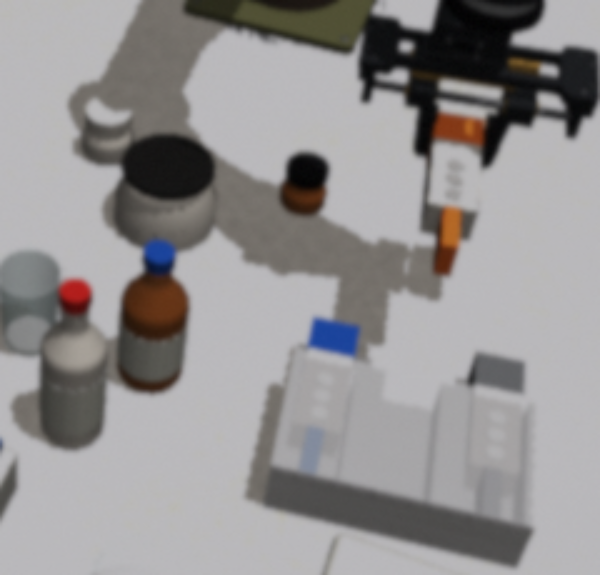

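The picture shows the cassette hanging level from the gripper, with its nose at (458,130) and its handle at (450,240). Both spares are still in their lanes. Next I turn it half round in place.

Request:
carry_out(motion=[0,0,0,0,0,0.18,0,0,0,0,0,0.18,0,0,0,0,0,0.18,0,0,0,0,0,0.18,0,0,0,0,0,0.18,0,0,0,0,0,0.18,0,0,0,0,0,0.18,0,0,0,0,0,0.18])

```text
clock: 6.85
tool_pos: [0.4226, 0.2459, 0.2202]
eef_rot: [0.608, 0.794, -0.001, 0.0]
contact_force: [-0.3, 0.1, -1.8]
opening: 0.447
```

Request:
carry_out(motion=[0,0,0,0,0,0.18,0,0,0,0,0,0.18,0,0,0,0,0,0.18,0,0,0,0,0,0.18,0,0,0,0,0,0.18,0,0,0,0,0,0.18,0,0,0,0,0,0.18,0,0,0,0,0,0.18])

```text
clock: 7.85
tool_pos: [0.4227, 0.2459, 0.2204]
eef_rot: [0.98, 0.197, -0.001, 0.001]
contact_force: [-0.4, 0.3, -2.9]
opening: 0.445
```

Request:
carry_out(motion=[0,0,0,0,0,0.12,0,0,0,0,0,0.11,0,0,0,0,0,0])

```text
clock: 8.22
tool_pos: [0.4226, 0.246, 0.2205]
eef_rot: [0.996, 0.087, -0.0, 0.001]
contact_force: [-0.4, 0.4, -2.0]
opening: 0.446
```

Run:
```python
from h import *
rows([.458,.002,.20],9.6); print(monitor.get_state()["q"].round(2))
```

```text
tcp [0.4226 0.246  0.2205] az 9.93 tilt [-0.0005 -0.003 ] q7 -1.3 t 8.22
shift cm [-0.72 24.64  2.13] rz 0.006
[-0.93  0.72  0.52  2.07 -0.69  0.53 -1.3 ]
```

Request:
carry_out(motion=[-0.1,4.1,0,0,0,0,-0.1,4.1,0,0,0,0,-0.1,4.1,0,0,0,0,-0.1,4.1,0,0,0,0,-0.1,4.1,0,0,0,0,-0.2,4.1,0,0,0,0,0,0,2.5,0,0,0,0,0,2,0,0,0])

```text
clock: 9.22
tool_pos: [0.458, 0.0019, 0.1757]
eef_rot: [0.996, 0.086, -0.0, 0.0]
contact_force: [1.0, -0.2, -2.9]
opening: 0.447
```

Request:
carry_out(motion=[0,0,1,0,0,0,0,0,1,0,0,0,0,0,0,0,0,0])

```text
clock: 9.6
tool_pos: [0.4578, 0.0029, 0.1563]
eef_rot: [0.996, 0.086, -0.0, -0.0]
contact_force: [0.5, -0.2, -1.3]
opening: 0.447
```

Run:
```python
from h import *
rows([.458,.002,.1405],9.6); s=snapshot("scene"); cv2.imwrite("pics/s3c.png",cv2.resize(s["frame"][100:280,240:440,::-1],None,fx=3,fy=3))
```

```text
tcp [0.4578 0.0029 0.1563] az 9.88 tilt [-0.0008  0.0001] q7 -0.77 t 9.6
shift cm [0.01 0.09 1.58] rz 0.005
```

View pics/s3c.png

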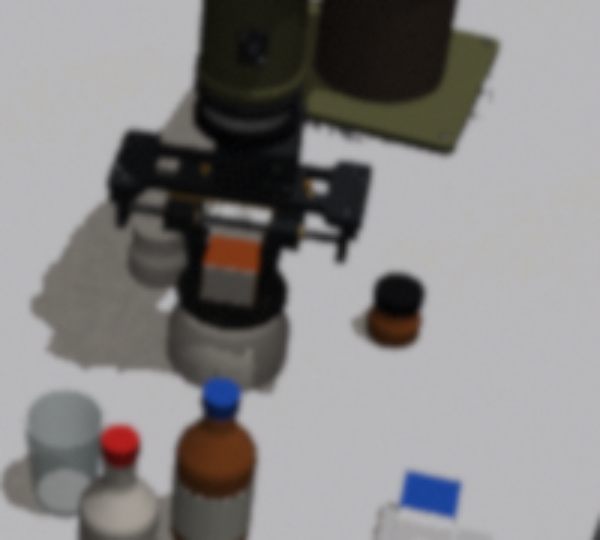

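The cassette is held over the black plate, with its nose at (235,265) and nothing else near it. Next I press in small steps.

Request:
carry_out(motion=[0,0,0.7,0,0,0,0,0,0.6,0,0,0,0,0,0.3,0,0,0,0,0,0.3,0,0,0,0,0,0,0,0,0], grip_force=60)

```text
clock: 10.28
tool_pos: [0.4579, 0.0029, 0.1378]
eef_rot: [0.996, 0.086, 0.0, -0.0]
contact_force: [-1.0, 0.7, 3.1]
opening: 0.449
```

Request:
carry_out(motion=[0,0,0.2,0,0,0,0,0,0.2,0,0,0,0,0,0,0,0,0])

```text
clock: 10.65
tool_pos: [0.4579, 0.0028, 0.1343]
eef_rot: [0.996, 0.086, 0.0, -0.0]
contact_force: [-1.5, -0.4, 9.6]
opening: 0.452
```

Request:
carry_out(motion=[0,0,0.2,0,0,0,0,0,0.1,0,0,0,0,0,0,0,0,0])

```text
clock: 11.02
tool_pos: [0.4579, 0.0027, 0.1339]
eef_rot: [0.996, 0.085, 0.002, -0.001]
contact_force: [-5.2, 2.2, 45.1]
opening: 0.448
```

Request:
carry_out(motion=[0,0,0,0,0,0,0,0,0,0,0,0,0,0,0,0,0,0,0,0,0,0,0,0,0,0,0,0,0,0,0,0,0,0,0,0,0,0,0,0,0,0,0,0,0,0,0,0])

```text
clock: 12.02
tool_pos: [0.4579, 0.0028, 0.1339]
eef_rot: [0.996, 0.085, 0.002, -0.001]
contact_force: [-4.9, 1.7, 45.1]
opening: 0.446
```

Run:
```python
from h import *
st=monitor.get_state(); print(st["contact_force"],st["moment"],st["tool_pos"])
s=snapshot("scene"); w=cloud(s)
a=s["frame"]; v,u=np.where((w[...,2]>.055)&(w[...,2]<.078)&(np.hypot(w[...,0]-.438,w[...,1]+.002)<.046)&(a.max(2)<60)); p=w[v,u]; print("plate z",len(p),np.median(p[:,2]))
f=a.astype(int); m=(f[...,0]-f[...,2]>60)&(np.hypot(w[...,0]-.44,w[...,1])<.12)&(w[...,2]>.06); p=w[m]; print("orange",len(p),np.percentile(p[:,2],[5,50,95]))
cv2.imwrite("pics/s4c.png",cv2.resize(a[130:240,260:380,::-1],None,fx=5,fy=5,interpolation=cv2.INTER_CUBIC))
```

```text
[-4.94863749  1.69219673 45.09544662] [0.14750675 1.3258546  0.07979058] [0.45793607 0.00275179 0.13388506]
plate z 234 0.06686892309461613
orange 172 [0.09879991 0.1014928  0.10405924]
```

View pics/s4c.png

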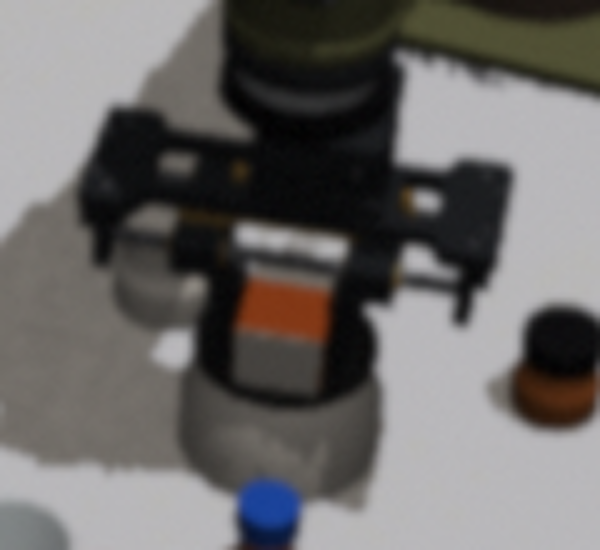

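The plate measures 66.9 mm, down from 72.5 mm, and the force of 45 N shows it is on its stop. It held there for more than 1 s. The picture shows the nose flat on the plate at (285,340). Now I ease off, let go on the plate and regrip the rear of the body.

Request:
carry_out(motion=[0,0,-0.3,0,0,0,0,0,-0.3,0,0,0,0,0,-0.25,0,0,0,0,0,0,0,0,0])

```text
clock: 12.58
tool_pos: [0.4579, 0.0029, 0.1391]
eef_rot: [0.996, 0.086, -0.0, -0.0]
contact_force: [-0.4, 0.1, 2.2]
opening: 0.451
```

Request:
carry_out(motion=[0,0,0,0,0,0,0,0,0,0,0,0,0,0,0,0,0,0,0,0,0,0,0,0], hand=5.6)

```text
clock: 13.08
tool_pos: [0.458, 0.0028, 0.1391]
eef_rot: [0.996, 0.086, -0.0, 0.0]
contact_force: [0.3, 0.5, -0.7]
opening: 0.635
```

Request:
carry_out(motion=[0,0,-2.5,0,0,0,0,0,-3,0,0,0,-3,0,-2,0,0,0,-4,0,0,0,0,0,-4,0,0,0,0,0,0,0,0,0,0,0])

```text
clock: 13.82
tool_pos: [0.346, -0.0165, 0.2146]
eef_rot: [0.996, 0.085, -0.002, -0.001]
contact_force: [0.8, 0.4, -0.4]
opening: 0.638
```

Run:
```python
from h import *
st=monitor.get_state(); s=snapshot("wrist"); save(s,"w5.png"); w=cloud(s,st)
f=s["frame"].astype(int); 
print("az"); rows([.438-.065,-.012,.16],9.6)
m=(w[...,2]>.098)&(w[...,2]<.115)&(w[...,0]<.53)&(w[...,0]>.3)&(abs(w[...,1])<.06)
mo=m&(f[...,0]-f[...,2]>60)
for mm in(m,mo):
    p=w[mm]; print(len(p),cv2.minAreaRect((p[:,:2]*1000).astype(np.float32)),np.percentile(p[:,2],[5,50,95]).round(4)) if len(p)>10 else 0
s=snapshot("top"); w=cloud(s); f=s["frame"].astype(int); m=(w[...,2]>.098)&(w[...,2]<.115)&(f[...,0]-f[...,2]>60)&(np.hypot(w[...,0]-.44,w[...,1])<.15); p=w[m]; print(len(p),cv2.minAreaRect((p[:,:2]*1000).astype(np.float32)) if len(p)>4 else 0)
```

```text
az
tcp [ 0.3486 -0.0163  0.2144] az 9.78 tilt [-0.0008  0.0005] q7 -0.7 t 13.88
shift cm [ 2.48 -0.    5.44] rz 0.003
17393 ((392.042724609375, -7.897747039794922), (155.0305633544922, 40.80199432373047), 10.204237937927246) [0.1045 0.1057 0.1069]
6245 ((392.50592041015625, -7.814373016357422), (154.0893096923828, 40.80199432373047), 10.204239845275879) [0.1046 0.1057 0.1069]
255 ((458.1767578125, 3.847166061401367), (35.45554733276367, 40.57329177856445), 10.184919357299805)
```

View pics/w5.png

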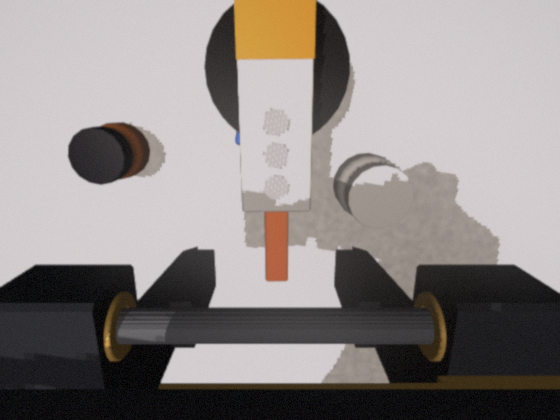

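The wrist view shows the cassette level on the plate, with its body from (238,60) to (308,210) and its handle at (276,245). Its yaw is 10.2°. I regrip at the rear of the body, high enough for the fingertips to clear the reader's walls.

Request:
carry_out(motion=[2.5,0,0,0,0,-0.007,0,0,2,0,0,0,0,0,2,0,0,0,0,0,1.7,0,0,0,0,0,0,0,0,0])

```text
clock: 14.55
tool_pos: [0.381, -0.0117, 0.1617]
eef_rot: [0.996, 0.089, -0.004, -0.0]
contact_force: [0.1, 0.6, -0.2]
opening: 0.635
```

Request:
carry_out(motion=[0,0,0,0,0,0,0,0,0,0,0,0,0,0,0,0,0,0,0,0,0,0,0,0], hand=3, grip_force=55)

```text
clock: 15.05
tool_pos: [0.3795, -0.0118, 0.1628]
eef_rot: [0.996, 0.089, -0.004, -0.001]
contact_force: [0.6, 0.6, 1.3]
opening: 0.446
```

Request:
carry_out(motion=[0,0,-1,0,0,0,0,0,-3,0,0,0,0,0,-3,0,0,0,0,0,-3,0,0,0,0,0,0,0,0,0])

```text
clock: 15.68
tool_pos: [0.3807, -0.0118, 0.2636]
eef_rot: [0.996, 0.09, -0.003, -0.0]
contact_force: [-0.6, 1.1, -1.8]
opening: 0.446
```

Run:
```python
from h import *
st=monitor.get_state(); s=snapshot("wrist"); w=cloud(s,st)
f=s["frame"].astype(int); m=(f[...,0]-f[...,2]>60)&(w[...,2]>.15)&(w[...,2]<.24)
p=w[m]; r=R.from_quat(st["eef_rot"]); t=r.inv().apply(p-st["tool_pos"])*1000
print(len(p),np.percentile(t,[1,50,99],axis=0).round(1)); k=abs(t[:,2]-np.median(t[:,2]))<6
print("pitch slope",np.polyfit(t[k,0],t[k,2],1), cv2.minAreaRect(t[k,:2].astype(np.float32)))
s=snapshot("scene"); cv2.imwrite("pics/s6c.png",cv2.resize(s["frame"][80:260,220:420,::-1],None,fx=3,fy=3))
yaw=np.radians(9.6); ex=np.array([np.cos(yaw),np.sin(yaw)]); h=np.array([.6385,-.260]); g=h-(.045+.19)*ex
rows([*g,.25],9.6); print(g)
```

```text
11620 [[-55.1 -21.3  55.7]
 [ 80.7  -1.4  57.3]
 [ 99.2  18.3  58.8]]
pitch slope [-1.44316672e-03  5.73624628e+01] ((20.50127410888672, -1.1243972778320312), (40.786865234375, 158.70697021484375), 89.56291198730469)
tcp [ 0.3799 -0.0115  0.2621] az 10.28 tilt [-0.0091  0.0007] q7 -0.64 t 15.78
shift cm [-2.48 28.79  1.16] rz 0.012
[ 0.40679093 -0.29919066]
```

View pics/s6c.png

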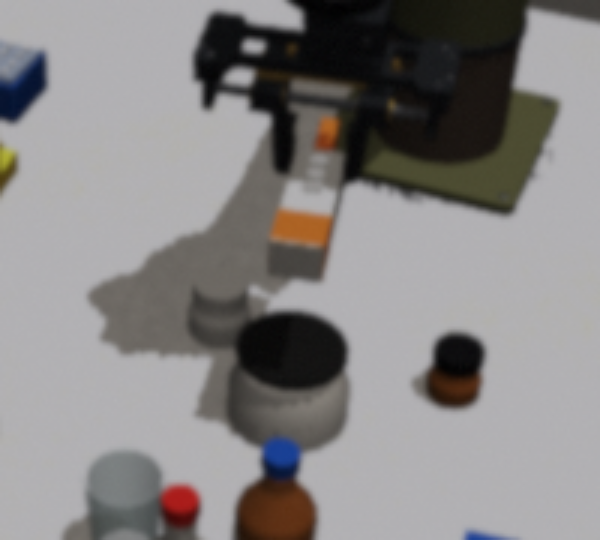

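The picture shows the cassette hanging level by its rear body, nose at (300,240) and clear of the mixer. The arm stopped at its reach limit, about 6 mm high, so the pads cover only about 7 mm of the body. Next I carry it to in front of the reader.

Request:
carry_out(motion=[0.2,4.1,0,0,0,0.006,0.1,4.1,0,0,0,0.006,0.1,4.1,0,0,0,0,0.1,4.1,0,0,0,0,0.1,4.1,0,0,0,0,0.1,4.1,0,0,0,0,0.1,4.1,0,0,0,0,0,0,0,0,0,0])

```text
clock: 16.77
tool_pos: [0.4358, -0.2968, 0.2605]
eef_rot: [0.997, 0.081, -0.005, 0.0]
contact_force: [0.1, -0.0, -2.6]
opening: 0.445
```

```bash
cat > look.py <<'E'
from h import *
st=monitor.get_state(); s=snapshot("wrist"); w=cloud(s,st); print("shot")
r=R.from_quat(st["eef_rot"]); f=s["frame"].astype(int)
t=r.inv().apply((w-st["tool_pos"]).reshape(-1,3)).reshape(w.shape)*1000
m=(f[...,0]-f[...,2]>60)&(abs(t[...,1])<30)&(t[...,2]>50)&(t[...,2]<66)&(t[...,0]>40)
p=t[m]; print("nose tool mm",len(p),cv2.minAreaRect(p[:,:2].astype(np.float32)),np.polyfit(p[:,0],p[:,2],1).round(3))
pw=w[m]; print("nose world",cv2.minAreaRect((pw[:,:2]*1000).astype(np.float32)),np.percentile(pw[:,2],[5,50,95]).round(4))
reg=(w[...,0]>.5)&(w[...,0]<.85)&(w[...,1]<-.16)&(w[...,1]>-.36)&~m
for nm,a,b in(("housing",.112,.126),("hood",.068,.078),("walls",.036,.044),("floor",.018,.026)):
    q=w[reg&(w[...,2]>a)&(w[...,2]<b)]
    if len(q)>20: print(nm,len(q),cv2.minAreaRect((q[:,:2]*1000).astype(np.float32)),q[:,2].mean().round(4))
np.save("wl.npy",w); save(s,"look.png")
rows([.466,-.289,.17],9.6)
E
python3 look.py
```

```text
shot
nose tool mm 10509 ((81.65711975097656, -1.5425949096679688), (40.80677795410156, 36.375083923339844), 89.52015686035156) [1.0000e-03 5.7234e+01]
nose world ((515.5961303710938, -282.1419677734375), (36.370479583740234, 40.80690002441406), 9.765482902526855) [0.2013 0.2024 0.2035]
walls 713 ((577.0062866210938, -268.969482421875), (20.817852020263672, 76.76959228515625), 9.900181770324707) 0.0394
floor 3600 ((581.1257934570312, -268.5245361328125), (22.1554012298584, 129.96353149414062), 9.232049942016602) 0.0216
tcp [ 0.4356 -0.2943  0.2602] az 9.4 tilt [-0.0105  0.0022] q7 -0.29 t 16.82
shift cm [3.18 0.01 8.99] rz -0.003
```

View pics/look.png

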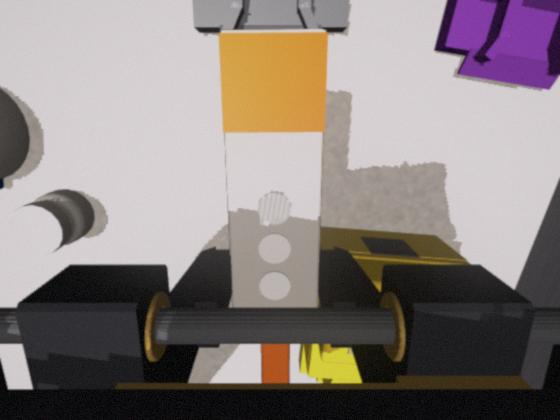

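The view shows the cassette held straight, nose at (273,80) and pointing at the reader's mouth at (270,12). Part of the yellow decoy lies below on the right. I correct by 2.5 mm sideways, go forward and down, then look again.

Request:
carry_out(motion=[1.5,-0.25,0,0,0,0,1.7,0,0,0,0,0,0,0,3,0,0,0,0,0,3,0,0,0,0,0,1.5,0,0,0,0,0,0,0,0,0])

```text
clock: 17.58
tool_pos: [0.4674, -0.2847, 0.186]
eef_rot: [0.996, 0.084, -0.005, -0.001]
contact_force: [0.2, 0.4, -1.0]
opening: 0.444
```

```bash
python3 look.py
python3 - <<'E'
from h import *
w=np.load("wl.npy"); f=cv2.imread("pics/look.png")
yaw=np.radians(9.6); ex=np.array([np.cos(yaw),np.sin(yaw)]); ey=np.array([-ex[1],ex[0]])
d=w[...,:2]-np.array([.6387,-.260]); X=d@ex*1000; Y=d@ey*1000
for x0 in(-80,-72,-66,-58,-50,-40):
    m=(abs(X-x0)<3)&(abs(Y)<70)&(w[...,2]<.1); 
    wl=m&(w[...,2]>.034)&(w[...,2]<.044)
    for sg in(1,-1):
        q=Y[wl&(sg*Y>0)]; print(x0,sg,len(q),np.percentile(q,[2,98]).round(1) if len(q) else "",end=" | ")
    print()
E
```

```text
shot
nose tool mm 10516 ((81.64584350585938, -1.5460491180419922), (40.73072814941406, 36.443355560302734), 89.71710968017578) [1.0000e-03 5.7204e+01]
nose world ((547.0469360351562, -269.4809265136719), (36.4376106262207, 40.72844696044922), 9.908546447753906) [0.1268 0.1279 0.129 ]
housing 43 ((534.045166015625, -271.7080078125), (65.67243194580078, 40.221885681152344), 9.973267555236816) 0.1256
walls 1425 ((583.440185546875, -268.98284912109375), (36.77992248535156, 77.2876205444336), 6.4305739402771) 0.0395
floor 7119 ((582.4362182617188, -268.50146484375), (45.47783279418945, 130.54751586914062), 9.516303062438965) 0.0215
tcp [ 0.4676 -0.2854  0.1868] az 9.6 tilt [-0.0084  0.0003] q7 -0.26 t 17.62
shift cm [-0.2   0.33  1.68] rz 0.0
-80 1 0  | -80 -1 0  | 
-72 1 1 [40. 40.] | -72 -1 152 [-37.1 -27.5] | 
-66 1 0  | -66 -1 142 [-35.1 -26.7] | 
-58 1 2 [31.8 33. ] | -58 -1 96 [-31.2 -25.3] | 
-50 1 193 [23.1 32.9] | -50 -1 202 [-30.6 -20.9] | 
-40 1 118 [23.1 32.6] | -40 -1 125 [-30.7 -21. ] |
```

View pics/look.png

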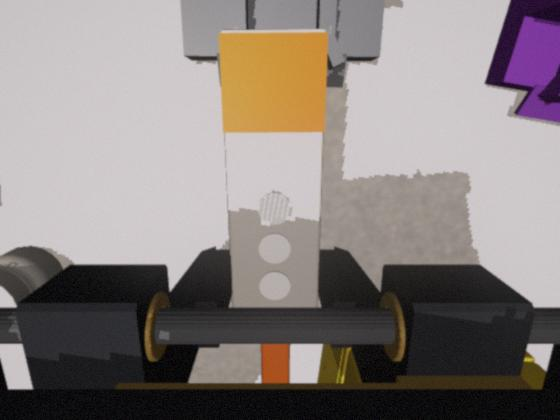

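Request:
carry_out(motion=[0,0.48,0,0,0,0.005,0,0,1.5,0,0,0,0,0,1.5,0,0,0,0,0,0,0,0,0,0,0,0,0,0,0])

```text
clock: 18.25
tool_pos: [0.4674, -0.2905, 0.1565]
eef_rot: [0.997, 0.081, -0.004, -0.001]
contact_force: [0.0, 0.9, -2.1]
opening: 0.443
```

```bash
cat >> look.py <<'E'
yaw=np.radians(9.6); ex=np.array([np.cos(yaw),np.sin(yaw)]); ey=np.array([-ex[1],ex[0]])
d=w[...,:2]-np.array([.6387,-.260]); X=d@ex*1000; Y=d@ey*1000
c=np.array(cv2.minAreaRect((pw[:,:2]*1000).astype(np.float32))[0])-[638.7,-260]
print("nose in reader: front x",(c@ex+18.5).round(1),"lat",(c@ey).round(2))
for x0 in(-55,-50,-45,-40,-35):
    wl=(abs(X-x0)<2.5)&(abs(Y)<70)&(w[...,2]>.034)&(w[...,2]<.044)
    a=[Y[wl&(sg*Y>0)] for sg in(1,-1)]
    if min(map(len,a))>10: print(x0,(np.percentile(a[0],2)).round(1),np.percentile(a[1],98).round(1))
E
python3 look.py
python3 - <<'E'
import numpy as np
w=np.load("top.npy"); m=(w[...,1]<-.3)&(w[...,1]>-.5)&(w[...,0]<.5)&(w[...,2]>.06); q=w[m]
for z in(.06,.1): p=q[q[:,2]>z]; print(z,p.min(0),p.max(0)); k=p[p[:,1]>-.39]; print(k[:,0].max())
E
```

```text
shot
nose tool mm 10514 ((81.57585144042969, -1.5849876403808594), (40.86807632446289, 36.297481536865234), 89.43138122558594) [ 0.    57.267]
nose world ((547.1126098632812, -275.7366027832031), (36.29991912841797, 40.86779022216797), 9.831201553344727) [0.0974 0.0985 0.0996]
walls 1928 ((577.5075073242188, -269.0747375488281), (28.18560028076172, 77.29158020019531), 9.365180969238281) 0.0394
floor 7324 ((577.9700927734375, -269.03936767578125), (36.58122634887695, 130.876220703125), 9.164020538330078) 0.0215
tcp [ 0.4675 -0.2906  0.1568] az 9.26 tilt [-0.0085  0.0001] q7 -0.23 t 18.3
shift cm [-0.14 -0.18 -1.32] rz -0.006
nose in reader: front x -74.4 lat -0.24
-55 23.1 -20.8
-50 23.1 -20.8
0.06 [ 0.26611082 -0.48470651  0.06005798] [ 0.40464222 -0.34470794  0.12551441]
0.39800766244646935
0.1 [ 0.32158036 -0.47938171  0.10004405] [ 0.40428026 -0.34470794  0.12551441]
0.39800766244646935
```

Request:
carry_out(motion=[0,-0.14,1,0,0,0,0,0,1.5,0,0,0,0,0,1,0,0,0,0,0,0.5,0,0,0,0,0,0,0,0,0])

```text
clock: 18.92
tool_pos: [0.4667, -0.289, 0.1162]
eef_rot: [0.997, 0.081, -0.005, -0.001]
contact_force: [-0.2, 0.6, -1.7]
opening: 0.441
```

```bash
python3 look.py
```

```text
shot
nose tool mm 10507 ((81.67173767089844, -1.6211109161376953), (40.653255462646484, 36.57772445678711), 89.8828125) [1.0000e-03 5.7181e+01]
nose world ((546.489990234375, -274.2146911621094), (36.57035446166992, 40.652854919433594), 9.37700080871582) [0.0571 0.0582 0.0593]
housing 1214 ((505.04473876953125, -320.77301025390625), (6.587912559509277, 24.43602752685547), 8.866507530212402) 0.1232
walls 1908 ((571.9911499023438, -270.0575866699219), (17.1217098236084, 77.29849243164062), 9.576210975646973) 0.0394
floor 7612 ((572.6534423828125, -269.742919921875), (24.470733642578125, 130.6747589111328), 9.176414489746094) 0.0214
tcp [ 0.4669 -0.2891  0.1166] az 9.26 tilt [-0.0087  0.0003] q7 -0.19 t 18.98
shift cm [-0.13 -0.04 -5.34] rz -0.006
nose in reader: front x -74.8 lat 1.36
```

Request:
carry_out(motion=[1,0,0,0,0,0,1,-0.01,0,0,0,-0.003,1,-0.01,0,0,0,0,1,-0.01,0,0,0,0,1,-0.01,0,0,0,0,1,0,0,0,0,0,1,0,0,0,0,0,0,0,0,0,0,0])

```text
clock: 19.98
tool_pos: [0.5369, -0.2767, 0.116]
eef_rot: [0.997, 0.083, -0.004, -0.0]
contact_force: [-0.2, 0.3, -2.1]
opening: 0.442
```

Run:
```python
from h import *
s=snapshot("wrist"); save(s,"w9.png"); rows([.4667+.986*.134,-.289+.1668*.134,.1162],9.6)
```

```text
tcp [ 0.5361 -0.277   0.116 ] az 9.48 tilt [-0.0088  0.0003] q7 -0.32 t 20.02
shift cm [ 6.36  0.01 -0.07] rz -0.002
```

View pics/w9.png

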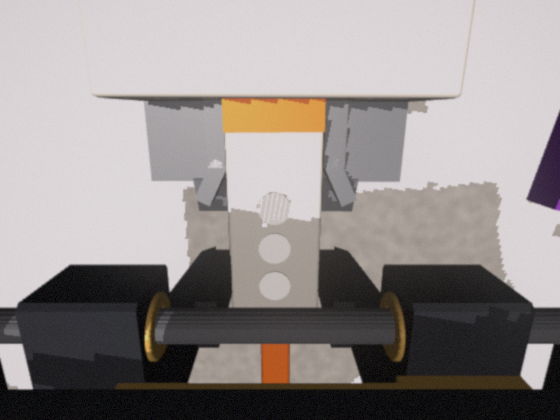

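The nose is under the hood: the band disappears at (273,100) and sits centred between the walls, with no contact force. I continue in.

Request:
carry_out(motion=[1,0,0,0,0,0,1,0,0,0,0,0,1,0,0.05,0,0,0,1,0,0.05,0,0,0,1,0,0,0,0,0,0.7,0,0,0,0,0,0,0,0,0,0,0])

```text
clock: 20.9
tool_pos: [0.5927, -0.2675, 0.1145]
eef_rot: [0.997, 0.083, -0.004, -0.001]
contact_force: [-0.3, 0.2, -2.5]
opening: 0.445
```

Request:
carry_out(motion=[0.3,0,0,0,0,0,0.3,0,0,0,0,0,0,0,0,0,0,0])

```text
clock: 21.28
tool_pos: [0.5982, -0.2668, 0.1146]
eef_rot: [0.997, 0.082, -0.004, -0.001]
contact_force: [0.4, 0.5, -2.1]
opening: 0.442
```

Request:
carry_out(motion=[0,0,0.1,0,0,0,0,0,0.1,0,0,0,0.2,0,0,0,0,0,0.2,0,0,0,0,0,0,0,0,0])

```text
$.motion: bad value
```

Request:
carry_out(motion=[0,0,0.1,0,0,0,0,0,0.1,0,0,0,0.2,0,0,0,0,0,0.2,0,0,0,0,0,0,0,0,0,0,0])

```text
clock: 21.9
tool_pos: [0.6008, -0.2672, 0.1135]
eef_rot: [0.997, 0.082, -0.005, -0.0]
contact_force: [-3.0, 1.1, 4.9]
opening: 0.444
```

Request:
carry_out(motion=[0.2,0,0,0,0,0,0.2,0,0,0,0,0,0,0,0,0,0,0])

```text
clock: 22.28
tool_pos: [0.6012, -0.2672, 0.1135]
eef_rot: [0.997, 0.081, -0.008, -0.001]
contact_force: [-11.8, 0.3, 10.6]
opening: 0.441
```

It is at the stop: the TCP stands still and the reaction force is 12 N. I let go, rise and check.

Request:
carry_out(motion=[-0.1,0,-0.1,0,0,0,0,0,0,0,0,0])

```text
clock: 22.52
tool_pos: [0.601, -0.2672, 0.1136]
eef_rot: [0.997, 0.081, -0.008, -0.001]
contact_force: [-7.7, -0.8, 4.0]
opening: 0.44
```

Request:
carry_out(motion=[0,0,0,0,0,0,0,0,0,0,0,0,0,0,0,0,0,0,0,0,0,0,0,0], hand=6)

```text
clock: 23.02
tool_pos: [0.6012, -0.2685, 0.1133]
eef_rot: [0.997, 0.081, -0.007, 0.001]
contact_force: [-7.4, -3.3, 0.3]
opening: 0.684
```

Request:
carry_out(motion=[0,0,-1,0,0,0,0,0,-3,0,0,0,-2,0,-3,0,0,0,-4,0,-1,0,0,0,-4,0,0,0,0,0,-3,0,0,0,0,0,0,0,0,0,0,0])

```text
clock: 23.9
tool_pos: [0.4752, -0.2882, 0.1954]
eef_rot: [0.997, 0.08, -0.005, -0.0]
contact_force: [1.1, 0.0, 0.3]
opening: 0.678
```

Run:
```python
from h import *
st=monitor.get_state(); s=snapshot("wrist"); save(s,"w10.png"); w=cloud(s,st); f=s["frame"].astype(int)
yaw=np.radians(9.6); ex=np.array([np.cos(yaw),np.sin(yaw)]); ey=np.array([-ex[1],ex[0]])
d=w[...,:2]-np.array([.6387,-.260]); X=d@ex*1000; Y=d@ey*1000
m=(w[...,2]>.046)&(w[...,2]<.064)&(abs(Y)<30)&(X>-130)&(X<-25)
P=np.stack([X[m],Y[m]],1).astype(np.float32); print("all",cv2.minAreaRect(P))
o=(f[...,0]-f[...,2]>60)&m; q=X[o]; print("handle X",np.percentile(q,[1,99]),"Y",np.percentile(Y[o],[2,98]))
b=m&~o&(X>-60); print("body X",np.percentile(X[b],[1,99]),"Y",np.percentile(Y[b],[1,99]),"z",np.percentile(w[b][:,2],[5,50,95]), "slope",np.polyfit(X[b],w[b][:,2]*1000,1))
for x in(-55,-35): k=b&(abs(X-x)<4); print(x,np.percentile(Y[k],[2,98]))
k=(w[...,2]>.068)&(w[...,2]<.08)&(abs(Y)<60)&(X>-60)&(X<20); print("hood front X",np.percentile(X[k],[0.5,5]),"Y",np.percentile(Y[k],[1,99]))
for x in(-50,-40):
    wl=(abs(X-x)<3)&(w[...,2]>.034)&(w[...,2]<.044); print("walls",[np.percentile(Y[wl&(Y*g>0)],[2,98]).round(1) for g in(1,-1) if (wl&(Y*g>0)).sum()>5])
```

```text
all ((-68.62944030761719, 0.6477870941162109), (39.96143341064453, 69.25762176513672), 89.2918701171875)
handle X [-102.52772267  -57.99347065] Y [-6.36325415  6.79302712]
body X [-58.36836285 -34.29359757] Y [-19.13216627  19.80404501] z [0.05462763 0.05634136 0.057804  ] slope [4.87135144e-02 5.84589505e+01]
-55 [-18.67105556  19.47884846]
-35 [-18.96656331  19.50042344]Traceback (most recent call last):
  File "<stdin>", line 10, in <module>
    return _quantile_unchecked(
        a, q, axis, out, overwrite_input, method, keepdims, weights)
    return _ureduce(a,
                    func=_quantile_ureduce_func,
    ...<5 lines>...
                    overwrite_input=overwrite_input,
                    method=method)
    r = func(a, **kwargs)
    result = _quantile(arr,
                       quantiles=q,
    ...<2 lines>...
                       out=out,
                       weights=wgt)
    slices_having_nans = np.isnan(arr[-1, ...])
                                  ~~~^^^^^^^^^
IndexError: index -1 is out of bounds for axis 0 with size 0
```

View pics/w10.png

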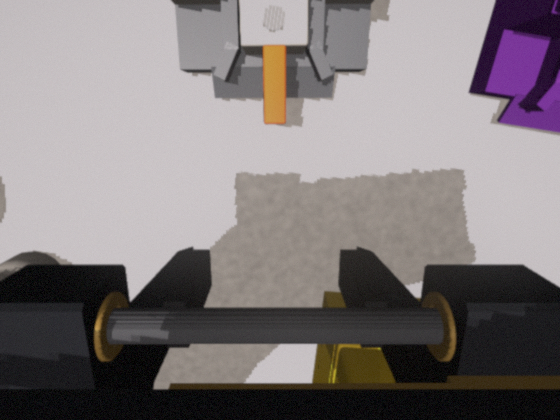

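The wrist view shows the body in the channel, with the handle sticking out at (274,85) between the flares. The measured pitch needs a better check, so I'll fit the tops and compare them with the reader's own edges.

```bash
cat > chk.py <<'E'
from h import *
yaw=np.radians(9.6); ex=np.array([np.cos(yaw),np.sin(yaw)]); ey=np.array([-ex[1],ex[0]])
for n in("wrist","wrist","top","scene"):
    st=monitor.get_state(); s=snapshot(n); w=cloud(s,st); f=s["frame"].astype(int); z=w[...,2]*1000
    d=w[...,:2]-np.array([.6387,-.260]); X=d@ex*1000; Y=d@ey*1000
    b=(abs(Y)<15)&(X>-55)&(X<-36)&(z>48)&(z<64); h=(abs(Y)<4)&(X>-99)&(X<-64)&(z>48)&(z<64)
    m=b|h
    print(n,b.sum(),h.sum(),"body z",np.median(z[b]).round(1),"handle z",np.median(z[h]).round(1),"slope all",np.polyfit(X[m],z[m],1).round(4) if m.sum()>5 else "", "handle",np.polyfit(X[h],z[h],1).round(4) if h.sum()>5 else "")
    fl=(z>18)&(z<26)&(abs(Y)>40)&(abs(Y)<60)&(X>-90)&(X<-30); hd=(z>66)&(z<80)&(abs(Y)<50)&(X>-50)&(X<20)
    o=(f[...,0]-f[...,2]>60)&(z>40)&(abs(Y)<12)&(X>-130)&(X<-40)
    print("  base front",np.percentile(X[fl],[1]) if fl.sum()>9 else "","hood front",np.percentile(X[hd],[.5,2]) if hd.sum()>9 else "","handle X",np.percentile(X[o],[1,99]) if o.sum()>9 else "")
for t in ("spare_a_center","amber","beaker","jar","tall","vial"):
    s=snapshot("scene"); w=cloud(s); 
    for d in finder.masks_of(s,t)[:2]:
        p=w[d["pixels"]]; p=p[~np.isnan(p[:,0])]; print(t,round(d["p"],2),np.median(p,0).round(3))
E
python3 chk.py
```

```text
wrist 1852 782 body z 56.6 handle z 56.5 slope all [2.50000e-03 5.67203e+01] handle [-7.40000e-03  5.59207e+01]
  base front [-72.98287128] hood front  handle X [-102.50640732  -57.80161489]
wrist 1855 791 body z 56.6 handle z 56.4 slope all [2.20000e-03 5.66441e+01] handle [-1.03000e-02  5.56186e+01]
  base front [-72.54654012] hood front  handle X [-102.48161099  -58.11994951]
top 88 42 body z 57.3 handle z 57.3 slope all [8.90000e-03 5.79306e+01] handle [3.02000e-02 5.97942e+01]
  base front [-74.84112744] hood front [-29.59255075 -29.23229932] handle X [-104.29766334  -60.29820993]
scene 33 36 body z 59.3 handle z 58.2 slope all [2.9700e-02 6.0639e+01] handle [-1.2600e-02  5.7111e+01]
  base front [-80.11408263] hood front [-30.89398    -30.56367005] handle X [-103.37649514  -61.53497673]
spare_a_center 0.58 [0.546 0.333 0.047]
amber 0.79 [0.644 0.057 0.086]
beaker 0.78 [ 0.645 -0.061  0.062]
jar 0.79 [ 0.383 -0.089  0.044]
tall 0.59 [0.726 0.02  0.095]
vial 0.89 [0.374 0.117 0.04 ]
```

```bash
python3 -c "
from plant import workorder,monitor
print(monitor.get_state()['clock']); print(workorder.finish_job())"
```

```text
24.75
the job is handed in; nothing more can be done
None
```

The orange cassette is loaded in the white reader and the job is handed in at 24.75 s of the 72 s allowed. No verdict was reported.

**What I did**
- I drew the cassette straight out of the middle lane by its nose and turned it half round.
- I pressed it flat on the mixer for more than 1 s. The plate was on its stop at about 45 N, and its top measured 66.9 mm, down from 72.5 mm.
- I set it down on the plate, regripped the rear of the body and slid it nose-first under the hood until it met the stop with about 12 N. Then I let go and backed away.

**Last checks**
- **Height and level:** by the wrist camera the cassette's top is at 56.6 mm, against 56 mm expected, with a slope of about 0.002.
- **Along the channel:** the top and scene cameras put it within about 2 mm of home. The wrist camera read about 2 mm further in, which fits the calibration error.
- **Sideways:** it sits within about 1 mm of the channel's centre, with its yaw within about 0.01 rad.
- **Other things:** the grey spare and the bench items I re-measured stayed within about 3 mm of their first readings. I did not re-measure the blue spare at the end; it was in its lane in the picture taken after the cassette was drawn out, and the arm did not go near the rack again.

**What disagreed**
- On the regrip the arm stopped at its reach limit about 6 mm high, so the pads held only about 7 mm of the body, but it did not slip.
- One early slope fit read 0.05. The refit by the wrist camera did not bear it out. The top and scene cameras, with far fewer points, gave 0.009 and 0.03, all within the 0.08 limit.

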